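# Release the white milling ball from the two-lane feeder

### The arm

A 6-joint arm with a two-finger parallel gripper is mounted at the origin on the work surface; the furniture and walls round the work are solid. World frame = base frame: x ahead of the robot, y to its left, z up, the work surface at z = 0. Lengths are in m, angles in degrees, forces in N, time in s.
With the tool pointing down it reaches from about 0.35 to 0.875 m from the base axis. Payload 4.2 kg.
Tool frame: the origin (TCP) lies at the very end of the fingers, on their centre line; the grasp point (between the pads) lies 19 mm behind it; z points along the fingers, y is the line along which they close (so a half turn about z gives the same grasp; the last joint's range is limited). The gripper opens to 87 mm and grips with 3 to 60 N. Pads are 19 mm wide; open, the fingers measure 117 mm over their backs; the gripper's body (75 mm by 190 mm) begins 51 mm behind the grasp point.
Start: joints at [89.53, 22.042, 0.453, 0, -68.411, -14.817], TCP at [0.165, 0.603, 0.194] pointing down, gripper open.
Joint ranges: [-179.83, 179.83], [-69.29, 118.12], [-61.27, 80.66], [-181.25, 117.63], [-171.15, -9.14], [-177.46, 177.46]. Speed limits (degrees/s): [159.86, 159.86, 180, 180, 180, 180].

### API

Orientations are given as a 3x3 rotation matrix whose columns are the frame's x, y, z axes.
In Python, from workcell import status, vision, finish_job gives the robot as it stands.
- The arm moves only by the shell command python3 -m crank 'ROWS' [OPENING] [FORCE]. ROWS is JSON, a list of rows, each an object of numbers: "dx", "dy", "dz": the shift along the world's x, y, z in units of 150 mm (1.0 is 150 mm); "wx", "wy", "wz": the turn, a rotation vector about the world's x, y, z in units of 45 degrees (1.0 is 45 degrees). In form: [{"dx": .., "dy": .., "dz": .., "wx": .., "wy": .., "wz": ..}, ...]. A call has 1 to 10 rows; each row shifts and turns the commanded pose from where the row before left it; what a row does not reach is not made up. A row lasts 1/10 s, in which the tool goes at most 50 mm and 8.59 degrees, less where a joint would pass 70% of its speed; a pose out of reach is approached as far as the arm can. A call with a number of a shift or a turn outside -1 to 1 is refused whole. A call with a gripper value outside its range is refused whole. OPENING is the closure, from -1 (fully open) to 1 (shut), so that 0 is half open, set as the call begins (- or left out, the last holds). The fingers move at their own pace and stop on an object; FORCE is the grip in N (left out, the last holds). Time passes only in rows, so rows that do not move let the fingers close. It gives the time, the measured TCP pose, the force, the opening and the grip force at its end, in the units of the state.
- status.get_state(): the state, without advancing time (a new reading comes with each control period).
- vision.read_camera(name): name is "side" or "top" or "wrist"; returns a dict with "pixels" (384x512x3 uint8, red, green, blue), "range_z" (384x512 float32, m along the optical axis (not along the pixel's ray), 0 where there is no reading), "K" (3x3 intrinsics, pixels), "R" (3x3) and "t" (3): a world point X has camera coordinates R X + t; the wrist camera has in their place "hand_eye" (4x4, takes a point from camera to tool coordinates, whose origin is the TCP and whose axes are the flange's). Camera axes: x right, y down, z forward; pixel columns grow to the right and rows downward; lengths in m; the calibration is good to about 2 mm. A picture is of the moment at which its call begins: read the wrist's pose just before it.
- finish_job(): hands the job in; it is judged then, once.
Trained networks look in a picture, given as the dict that the camera call returned (one of the last four; its "shot" number tells which), for a name from the list of things; names that differ only in an ending like _2 or _b are one class to them, and where a whole thing is asked for, a point or a joint stands for the part that bears it (a point fixed in the world has none). Each returns a list of dicts, best first, with "p" (0 to 1); they miss things now and then, are a little off and sometimes report something else, mostly with a low value. They report only what shows in the picture. A call takes as long as a camera call.
- vision.trace(picture, label): "mask" (384x512 bool, what is visible of it).
- vision.mark_of(picture, label): "location" ([x, y, z] in m, in world coordinates, good to about 4 mm: a listed point, or the origin of a listed thing).
The state is a dict: "time": time; "q": joint angles; "qd": joint speeds; "tau": joint torques, N m; "tcp_pos": TCP position; "orientation": TCP orientation; "wrist_force": force on the tool from outside, world axes, zero at the start; "torque": the same for the moment, N m; "width": finger opening in m; "gripper_force": force on a finger pad.
Only numpy, scipy, OpenCV 4.12 (cv2) and the standard library are available. Lean on these libraries where they do the work, as an engineer would, in place of code of your own. Each camera call takes 0.05 s, during which the arm holds its last target. There are 200 camera calls.

### The job

With your fingertips, press down the pad of the rocking lever on the white ball's side of the ball feeder, so that its gate lifts and the white ball rolls out into the black catch tray; then let the pad come back up so that the gate is shut again. The brown ball must stay behind its gate. Do not touch or pick up the balls, and leave the jars where they stand.

Things in the scene. Friction and masses are not known exactly. Their poses are not given: they have to be found in the camera images.
- feeder: Ball feeder fixed to the bench: plywood base 245x150 mm, two lanes sloping to a tray. Origin: on the bench, midway under the lever pivots. x: the way the balls roll; y: left of that; z up. Pads at x -85, y +52 (blue) and -52 mm (yellow); clear gates at x 105 mm; lanes at y +20 and -20 mm; highest part 101 mm. Each lever lifts the gate on its own side (y > 0: left, blue; y < 0: right, yellow).
- tray (a point): Centre of the inner floor of the feeder's black open catch tray, 6 mm above the bench, 177 mm from the feeder's origin along its x. Inside 87 mm (feeder x) by 122 mm (feeder y); walls 52 mm above the bench.
- pad_left (a point): Blue plastic press pad, 40x44 mm, on the end of the left (y > 0) lever that is away from the tray, 100 mm above the bench when the gate is shut. Origin: centre of its top face; axes as the feeder's while the gate is shut. It sinks about 26 mm (to about 74 mm above the bench) before the stop.
- pad_right (a point): Yellow plastic press pad, 40x44 mm, on the end of the right (y < 0) lever that is away from the tray, 100 mm above the bench when the gate is shut. Origin: centre of its top face; axes as the feeder's while the gate is shut. It sinks about 26 mm (to about 74 mm above the bench) before the stop.
- lever_left (a joint): Angle (rad) of the left lever (feeder's +y side, blue pad). 0: gate shut, pad up; grows as the pad goes down. The ball passes under the gate from about 0.21; stop at 0.32. A spring brings it back when let go; the pad takes 1.5 N at first, 4.5 N at the stop. Pivot axis: along feeder y, 85 mm from the pad's centre toward the tray, 90 mm above the bench.
- lever_right (a joint): Angle (rad) of the right lever (feeder's -y side, yellow pad). 0: gate shut, pad up; grows as the pad goes down. The ball passes under the gate from about 0.21; stop at 0.32. A spring brings it back when let go; the pad takes 1.5 N at first, 4.5 N at the stop. Pivot axis: along feeder y, 85 mm from the pad's centre toward the tray, 90 mm above the bench.
- ball_white: White porcelain milling ball, 26 mm in diameter, resting in one of the two lanes behind its gate (in either lane: the sign of its y in the feeder's frame tells which). Origin: its centre. With the gate up it rolls into the tray by itself within about 1.5 s.
- ball_brown: Terracotta-brown milling ball, 26 mm in diameter, behind the gate of the other lane. Origin: its centre.
- jar_cobalt: Bystander: jar of glaze with blue body and black lid, 61 mm wide, 75 mm tall. Origin: centre of its underside.
- jar_iron: Bystander: jar of glaze with brown body and red lid, 53 mm wide, 70 mm tall. Origin: centre of its underside.
- jar_celadon: Bystander: jar of glaze with pale green body and black lid, 65 mm wide, 62 mm tall. Origin: centre of its underside.

How it is judged:
By the outcome, as a careful person would: the job done as asked, in the order asked, and still so for the second after the job is handed in, with the robot touching nothing.
It also fails if it takes over 32 s, if anything falls off the work surface, if the arm or the gripper's body presses on something with over 40 N, if the wrist force passes 120 N, or if a joint passes its speed limit or range.

## Working session

There is one attempt and no reset: what is moved stays moved. The work goes in short steps, Python scripts to look and compute and a shell command to move; the robot and the scene stay as the last step left them, time stands still between calls to the robot, and variables do not carry over. Pictures are saved under pics/ and viewed, at most 10 in all, crops included, and the job is handed in when it is done.

```bash
mkdir -p pics; python3 - <<'E'
from workcell import status, vision
import cv2,numpy as np
s=status.get_state();print(s['time'],s['tcp_pos'],s['orientation'],s['wrist_force'],s['width'])
for c in ['top','side']:
    p=vision.read_camera(c)
    cv2.imwrite(f'pics/{c}1.png',p['pixels'][:,:,::-1])
    for n in ['feeder','tray','pad_left','pad_right','ball_white','ball_brown','jar_cobalt','jar_iron','jar_celadon']:
        print(c,n,[(round(d['p'],2),np.round(d['location'],3).tolist(),np.round((lambda q:q[:2]/q[2])(p['K']@(p['R']@np.array(d['location'])+p['t']))).tolist()) for d in vision.mark_of(p,n)[:2]])
E
```

```text
0.0 [0.16461311 0.60224283 0.1931606 ] [[ 9.64553956e-01 -2.63885288e-01 -4.70727300e-04]
 [-2.63885682e-01 -9.64551546e-01 -2.15908838e-03]
 [ 1.15710913e-04  2.20677543e-03 -9.99997558e-01]] [ 0.82399957  0.03300669 -0.68762187] 0.08716567400778957
top feeder [(0.8, [0.557, -0.049, -0.004], [277.0, 195.0])]
top tray [(0.95, [0.554, 0.129, 0.003], [213.0, 200.0])]
top pad_left [(0.63, [0.518, -0.14, 0.102], [317.0, 199.0])]
top pad_right [(0.79, [0.618, -0.129, 0.104], [309.0, 161.0]), (0.28, [0.431, -0.274, 0.001], [363.0, 234.0])]
top ball_white [(0.52, [0.531, 0.037, 0.057], [246.0, 202.0]), (0.26, [0.548, 0.126, 0.004], [214.0, 202.0])]
top ball_brown [(0.61, [0.572, 0.045, 0.063], [242.0, 187.0]), (0.25, [0.428, -0.271, -0.001], [362.0, 235.0])]
top jar_cobalt [(0.86, [0.526, -0.266, -0.0], [356.0, 200.0])]
top jar_iron [(0.82, [0.616, -0.271, -0.002], [353.0, 169.0])]
top jar_celadon [(0.92, [0.428, -0.275, -0.001], [363.0, 235.0])]
side feeder [(0.95, [0.56, -0.049, -0.001], [257.0, 203.0]), (0.22, [0.622, -0.274, -0.001], [244.0, 166.0])]
side tray [(0.89, [0.544, 0.129, 0.004], [258.0, 240.0])]
side pad_left [(0.97, [0.514, -0.138, 0.099], [277.0, 158.0])]
side pad_right [(0.66, [0.617, -0.124, 0.101], [240.0, 158.0]), (0.65, [0.561, -0.051, -0.001], [257.0, 203.0])]
side ball_white []
side ball_brown []
side jar_cobalt [(0.64, [0.526, -0.267, 0.001], [274.0, 168.0])]
side jar_iron [(0.65, [0.62, -0.272, -0.004], [244.0, 167.0])]
side jar_celadon [(0.97, [0.425, -0.272, -0.001], [306.0, 170.0])]
```

View pics/top1.png

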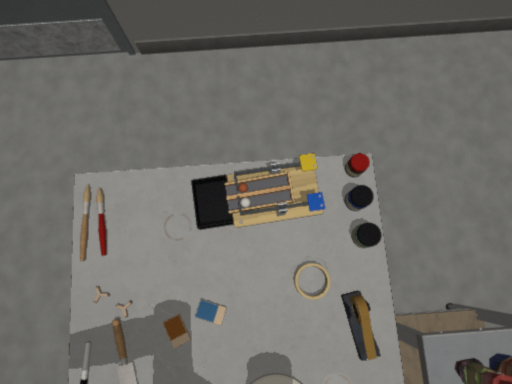

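View pics/side1.png

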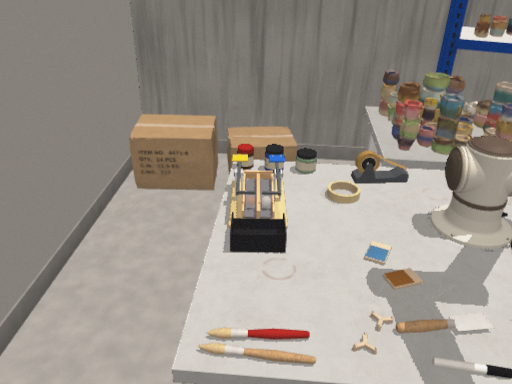

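The top view shows the white ball at (246,203) in the blue-pad lane and the brown ball at (242,187) in the yellow lane. The blue pad is at (316,201). The side view agrees on where the pads and tray are. I'll press the left (blue) pad at about (0.515, -0.140, 0.100), which matches the feeder geometry at about 96° yaw.

```bash
python3 -m crank '[{"dx":0.138,"dy":-0.292},{"dx":0.138,"dy":-0.292},{"dx":0.138,"dy":-0.292},{"dx":0.138,"dy":-0.292},{"dx":0.138,"dy":-0.292},{"dx":0.138,"dy":-0.292},{"dx":0.138,"dy":-0.292},{"dx":0.138,"dy":-0.292},{"dx":0.138,"dy":-0.292}]' 1 10
python3 -m crank '[{"dx":0.138,"dy":-0.292},{"dx":0.138,"dy":-0.292},{"dx":0.138,"dy":-0.292},{"dx":0.138,"dy":-0.292},{"dx":0.138,"dy":-0.292},{"dx":0.138,"dy":-0.292},{"dx":0.138,"dy":-0.292},{"dx":0.138,"dy":-0.292},{},{}]'
python3 - <<'E'
from workcell import status, vision
import cv2,numpy as np
s=status.get_state();R=np.array(s['orientation']);print(s['time'],s['tcp_pos'],s['wrist_force'],s['width'])
p=vision.read_camera('wrist');cv2.imwrite('pics/w1.png',p['pixels'][:,:,::-1])
for n in ['pad_left','ball_white','ball_brown']:
    print(n,[(round(d['p'],2),np.round(d['location'],3)) for d in vision.mark_of(p,n)[:2]])
m=vision.trace(p,'pad_left')
px=p['pixels'].astype(int);b=(px[...,2]>px[...,0]+50)&(p['range_z']>0)
v,u=np.nonzero(b);z=p['range_z'][v,u];X=np.linalg.inv(p['K'])@np.stack([u,v,np.ones(len(u))])*z
H=p['hand_eye'];W=R@(H[:3,:3]@X+H[:3,3:])+np.array(s['tcp_pos'])[:,None]
W=W[:,(W[2]>.09)&(W[2]<.112)];print(W.shape,np.median(W,1),np.percentile(W,[2,98],axis=1))
if W.shape[1]: print(cv2.minAreaRect(W[:2].T.astype(np.float32)*1000))
E
```

```text
1.0 [0.16473008 0.6028673  0.19425996] [-0.4348871   0.03587621 -0.30417839] 0.08700039169795565
pad_left []
ball_white []
ball_brown []schema error: expected keys dx, dy, dz, wx, wy, wz
schema error: expected keys dx, dy, dz, wx, wy, wz
  return _methods._mean(a, axis=axis, dtype=dtype,
  ret = um.true_divide(
Traceback (most recent call last):
IndexError: index -1 is out of bounds for axis 0 with size 0
```

View pics/w1.png

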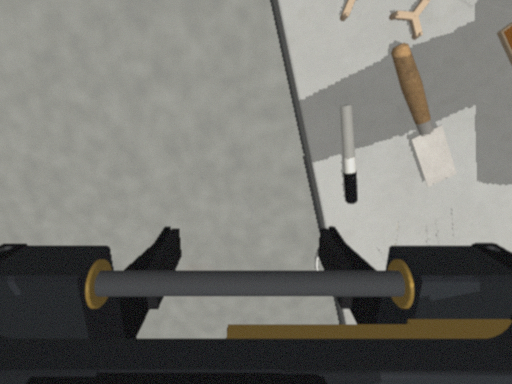

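The moves were refused because every row needs all six keys. The wrist picture therefore only shows the start area, with the fingers at about (150,260) and (350,260). I'll retype the rows in full.

```bash
cat > look.py <<'E'
import sys
from workcell import status, vision
import cv2,numpy as np
s=status.get_state();R=np.array(s['orientation']);print(s['time'],s['tcp_pos'],s['wrist_force'],s['width'])
p=vision.read_camera('wrist');cv2.imwrite(f'pics/{sys.argv[1]}.png',p['pixels'][:,:,::-1])
for n in ['pad_left','ball_white','ball_brown']:
    print(n,[(round(d['p'],2),np.round(d['location'],3)) for d in vision.mark_of(p,n)[:2]])
px=p['pixels'].astype(int);b=(px[...,2]>px[...,0]+50)&(p['range_z']>0)
v,u=np.nonzero(b);z=p['range_z'][v,u];X=np.linalg.inv(p['K'])@np.stack([u,v,np.ones(len(u))])*z
H=p['hand_eye'];W=R@(H[:3,:3]@X+H[:3,3:])+np.array(s['tcp_pos'])[:,None]
W=W[:,(W[2]>.09)&(W[2]<.112)];print(W.shape)
if W.shape[1]: print(np.median(W,1),cv2.minAreaRect(W[:2].T.astype(np.float32)*1000))
E
Z='ignored'
python3 -m crank '[{"dx":0.138,"dy":-0.292,"dz":0,"wx":0,"wy":0,"wz":0},{"dx":0.138,"dy":-0.292,"dz":0,"wx":0,"wy":0,"wz":0},{"dx":0.138,"dy":-0.292,"dz":0,"wx":0,"wy":0,"wz":0},{"dx":0.138,"dy":-0.292,"dz":0,"wx":0,"wy":0,"wz":0},{"dx":0.138,"dy":-0.292,"dz":0,"wx":0,"wy":0,"wz":0},{"dx":0.138,"dy":-0.292,"dz":0,"wx":0,"wy":0,"wz":0},{"dx":0.138,"dy":-0.292,"dz":0,"wx":0,"wy":0,"wz":0},{"dx":0.138,"dy":-0.292,"dz":0,"wx":0,"wy":0,"wz":0},{"dx":0.138,"dy":-0.292,"dz":0,"wx":0,"wy":0,"wz":0}]' 1 10
python3 -m crank '[{"dx":0.138,"dy":-0.292,"dz":0,"wx":0,"wy":0,"wz":0},{"dx":0.138,"dy":-0.292,"dz":0,"wx":0,"wy":0,"wz":0},{"dx":0.138,"dy":-0.292,"dz":0,"wx":0,"wy":0,"wz":0},{"dx":0.138,"dy":-0.292,"dz":0,"wx":0,"wy":0,"wz":0},{"dx":0.138,"dy":-0.292,"dz":0,"wx":0,"wy":0,"wz":0},{"dx":0.138,"dy":-0.292,"dz":0,"wx":0,"wy":0,"wz":0},{"dx":0.138,"dy":-0.292,"dz":0,"wx":0,"wy":0,"wz":0},{"dx":0,"dy":0,"dz":0,"wx":0,"wy":0,"wz":0},{"dx":0,"dy":0,"dz":0,"wx":0,"wy":0,"wz":0}]'
python3 look.py w2
```

```text
time: 2.15
tcp_pos: [0.3515, 0.207, 0.1948]
orientation: [[0.965, -0.263, 0.001], [-0.263, -0.965, 0.001], [0.001, -0.001, -1.0]]
wrist_force: [1.5, 1.4, 0.3]
width: 0.0228
gripper_force: 0.0
time: 3.05
tcp_pos: [0.4958, -0.099, 0.1938]
orientation: [[0.964, -0.266, -0.001], [-0.266, -0.964, 0.0], [-0.001, 0.0, -1.0]]
wrist_force: [-1.0, 0.6, 0.3]
width: 0.0004
gripper_force: 0.0
3.05 [ 0.49580205 -0.09900379  0.19378183] [-1.01825596  0.59201956  0.27361598] 0.0003837293663368688
pad_left [(0.94, array([ 0.518, -0.139,  0.1  ]))]
ball_white [(0.59, array([0.532, 0.041, 0.061]))]
ball_brown [(0.77, array([0.575, 0.042, 0.062]))]
(3, 1573)
[ 0.51819829 -0.13804878  0.10004524] ((517.3668212890625, -138.27883911132812), (43.73384094238281, 39.89409637451172), 5.577667236328125)
```

View pics/w2.png

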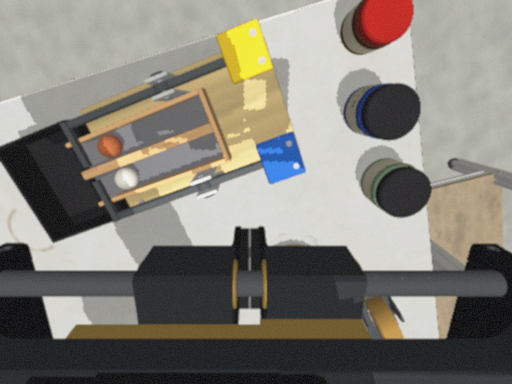

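The wrist view shows the white ball at (126,178) on the blue lever's side, the brown ball at (110,146), and the blue pad at (282,158). The pad measures 44x40 mm at z=0.100, centre (0.517, -0.138), which fits the given sizes. Next I'll move over it and down to just above.

```bash
python3 -m crank '[{"dx":0.05,"dy":-0.1,"dz":0,"wx":0,"wy":0,"wz":0.155},{"dx":0.05,"dy":-0.1,"dz":0,"wx":0,"wy":0,"wz":0.155},{"dx":0.05,"dy":-0.08,"dz":0,"wx":0,"wy":0,"wz":0.155},{"dx":0,"dy":0,"dz":-0.18,"wx":0,"wy":0,"wz":0},{"dx":0,"dy":0,"dz":-0.18,"wx":0,"wy":0,"wz":0},{"dx":0,"dy":0,"dz":-0.16,"wx":0,"wy":0,"wz":0},{"dx":0,"dy":0,"dz":0,"wx":0,"wy":0,"wz":0},{"dx":0,"dy":0,"dz":0,"wx":0,"wy":0,"wz":0}]'
```

```text
time: 4.05
tcp_pos: [0.5189, -0.1391, 0.117]
orientation: [[0.995, 0.1, 0.001], [0.1, -0.995, -0.001], [0.0, 0.001, -1.0]]
wrist_force: [0.2, -0.2, 0.0]
width: -0.0
gripper_force: 0.0
```

```bash
python3 -m crank '[{"dx":0,"dy":-0.02,"dz":-0.05,"wx":0,"wy":0,"wz":0},{"dx":0,"dy":0,"dz":-0.04,"wx":0,"wy":0,"wz":0},{"dx":0,"dy":0,"dz":-0.04,"wx":0,"wy":0,"wz":0},{"dx":0,"dy":0,"dz":-0.04,"wx":0,"wy":0,"wz":0},{"dx":0,"dy":0,"dz":-0.04,"wx":0,"wy":0,"wz":0},{"dx":0,"dy":0,"dz":-0.04,"wx":0,"wy":0,"wz":0},{"dx":0,"dy":0,"dz":0,"wx":0,"wy":0,"wz":0},{"dx":0,"dy":0,"dz":0,"wx":0,"wy":0,"wz":0},{"dx":0,"dy":0,"dz":0,"wx":0,"wy":0,"wz":0},{"dx":0,"dy":0,"dz":0,"wx":0,"wy":0,"wz":0}]'
python3 -m crank '[{"dx":0,"dy":0,"dz":0,"wx":0,"wy":0,"wz":0},{"dx":0,"dy":0,"dz":0,"wx":0,"wy":0,"wz":0},{"dx":0,"dy":0,"dz":0,"wx":0,"wy":0,"wz":0},{"dx":0,"dy":0,"dz":0,"wx":0,"wy":0,"wz":0},{"dx":0,"dy":0,"dz":0,"wx":0,"wy":0,"wz":0},{"dx":0,"dy":0,"dz":0,"wx":0,"wy":0,"wz":0},{"dx":0,"dy":0,"dz":0,"wx":0,"wy":0,"wz":0},{"dx":0,"dy":0,"dz":0,"wx":0,"wy":0,"wz":0},{"dx":0,"dy":0,"dz":0,"wx":0,"wy":0,"wz":0},{"dx":0,"dy":0,"dz":0,"wx":0,"wy":0,"wz":0}]'
cat > top.py <<'E'
import sys,cv2,numpy as np
from workcell import vision
for c in ['top','side']:
    p=vision.read_camera(c)
    for n in ['pad_left','pad_right','ball_white','ball_brown']:
        print(c,n,[(round(d['p'],2),np.round(d['location'],3).tolist()) for d in vision.mark_of(p,n)[:2]])
    if c=='top': cv2.imwrite(f'pics/{sys.argv[1]}.png',cv2.resize(p['pixels'][130:260,170:400,::-1],None,fx=3,fy=3))
E
python3 top.py t2
```

```text
time: 5.05
tcp_pos: [0.5187, -0.1429, 0.0791]
orientation: [[0.995, 0.098, 0.001], [0.098, -0.995, -0.0], [0.001, 0.0, -1.0]]
wrist_force: [-0.6, 0.4, -0.4]
width: 0.0007
gripper_force: 0.0
time: 6.05
tcp_pos: [0.5184, -0.1429, 0.0787]
orientation: [[0.995, 0.098, -0.0], [0.098, -0.995, -0.0], [-0.0, -0.0, -1.0]]
wrist_force: [0.1, 0.4, 0.3]
width: 0.0005
gripper_force: 0.0
top pad_left []
top pad_right []
top ball_white []
top ball_brown []
side pad_left [(0.93, [0.514, -0.138, 0.103]), (0.39, [0.53, -0.268, 0.001])]
side pad_right [(0.67, [0.617, -0.125, 0.097]), (0.23, [0.423, -0.274, -0.002])]
side ball_white [(0.75, [0.525, -0.266, -0.001])]
side ball_brown [(0.53, [0.561, -0.051, -0.002])]
```

View pics/t2.png

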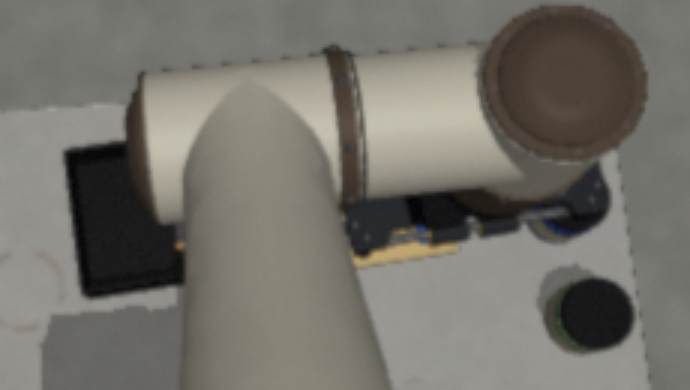

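The arm blocks the top view, and the wrist reads no force although 3-4 N is expected. I'll check from the side and wrist cameras.

```bash
python3 look.py w3; python3 - <<'E'
from workcell import vision
import cv2,numpy as np
a=vision.read_camera('side')['pixels'][:,:,::-1]
a=cv2.resize(a[110:260,200:320],None,fx=3.5,fy=3.5)
b=cv2.imread('pics/w3.png');b=cv2.resize(b,(380,285))
o=np.zeros((525,800,3),np.uint8);o[:a.shape[0],:420]=a;o[:285,420:]=b;cv2.imwrite('pics/c3.png',o)
E
```

```text
6.55 [ 0.51843483 -0.14294667  0.07874323] [-0.14687007  0.12869665  0.40980338] 0.000557146459232197
pad_left [(0.82, array([ 0.517, -0.138,  0.101]))]
ball_white [(0.94, array([0.532, 0.036, 0.058]))]
ball_brown []
(3, 1617)
[ 0.530428   -0.13269168  0.10007454] ((526.786376953125, -136.92088317871094), (26.04608917236328, 40.41093063354492), 6.284886360168457)
```

View pics/c3.png

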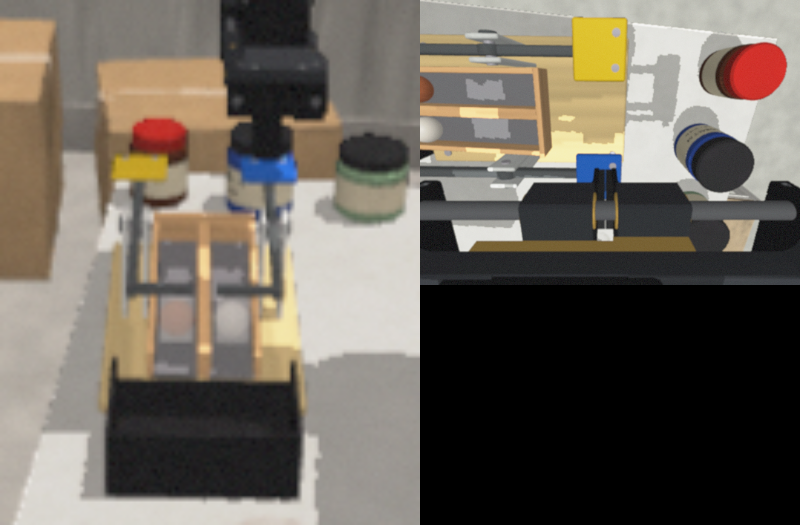

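The side view shows the blue pad still up and both balls behind their gates. The wrist view gives the pad top at z=0.100 although the TCP reads 0.079. I'll measure where the fingertips really are from the wrist depth and the side view.

```bash
python3 - <<'E'
from workcell import status,vision
import cv2,numpy as np
s=status.get_state();R=np.array(s['orientation']);tp=np.array(s['tcp_pos']);print(s['time'],tp,s['q'])
p=vision.read_camera('wrist');H=p['hand_eye'];print(np.round(H,3).tolist())
D=p['range_z'];v,u=np.mgrid[:384,:512]
X=np.linalg.inv(p['K'])@np.stack([u.ravel(),v.ravel(),np.ones(u.size)])*D.ravel()
T=(H[:3,:3]@X+H[:3,3:]).T.reshape(384,512,3)
for r in range(205,330,8): print(r,[np.round(T[r,c]*1000).astype(int).tolist() for c in (232,241,252,260)],D[r,241].round(3))
K=p['K'];Hi=np.linalg.inv(H)
for q in ([0,0,0],[0,0,-.02],[0,0,-.04]):
    c=Hi[:3,:3]@np.array(q)+Hi[:3,3];w=K@c;print(q,w[:2]/w[2],c[2])
p=vision.read_camera('side')
for dz in (0,.02,.04):
    w=p['K']@(p['R']@(tp+[0,0,dz])+p['t']);px=w[:2]/w[2];print('side tcp',dz,px,w[2])
w=p['range_z'][140:170:3,264:292:4];print(w.round(3))
E
```

```text
6.8 [ 0.5184433  -0.14294744  0.07874765] [ 1.87259211e+00  2.02458013e+01 -2.08206731e+01  2.79577066e-03
 -4.89348464e+01  9.37673385e+01]
[[0.0, -0.952, -0.305, 0.086], [1.0, 0.0, -0.001, 0.002], [0.001, -0.305, 0.952, -0.191], [0.0, 0.0, 0.0, 1.0]]
205 [[-8, -15, 65], [-8, -6, 65], [-8, 4, 66], [-7, 12, 63]] 0.272
213 [[18, -9, -22], [18, -4, -22], [18, 3, -21], [18, 8, -22]] 0.181
221 [[13, -10, -21], [12, -4, -20], [13, 3, -22], [13, 8, -21]] 0.185
229 [[7, -10, -22], [13, -3, -34], [11, 3, -30], [13, 8, -34]] 0.171
237 [[2, -10, -22], [12, -3, -42], [11, 3, -41], [12, 8, -43]] 0.164
245 [[39, -4, -103], [12, -3, -52], [11, 3, -51], [12, 7, -53]] 0.155
253 [[39, -4, -108], [11, -3, -59], [11, 3, -59], [12, 7, -60]] 0.148
261 [[40, -4, -114], [11, -3, -67], [11, 3, -66], [13, 7, -70]] 0.14
269 [[39, -4, -118], [11, -2, -75], [11, 3, -74], [12, 7, -75]] 0.133
277 [[38, -3, -120], [34, -1, -114], [34, 2, -114], [34, 5, -114]] 0.088
285 [[36, -3, -121], [32, -1, -116], [32, 2, -115], [32, 5, -116]] 0.087
293 [[34, -3, -122], [30, -1, -117], [30, 2, -116], [29, 5, -115]] 0.088
301 [
[... 395 characters left out ...]
1192898
[0, 0, -0.04] [246.72581241 253.24562778] 0.16960042744289985
side tcp 0 [275.32688691 163.61824488] 1.3162252426244723
side tcp 0.02 [275.62151446 157.26174932] 1.3063220520696117
side tcp 0.04 [275.92064326 150.80814072] 1.2964188615147512
[[2.923 1.185 1.189 1.189 1.186 1.183 1.186]
 [2.886 1.192 1.195 1.193 1.19  1.191 1.194]
 [2.829 1.43  1.299 1.277 1.276 2.839 2.867]
 [2.853 1.404 1.298 1.286 1.286 2.852 2.871]
 [2.863 1.41  1.304 1.295 1.292 2.884 2.872]
 [2.863 1.418 1.291 1.292 1.316 2.883 2.89 ]
 [2.853 1.416 1.295 1.303 1.296 1.299 2.903]
 [1.504 1.419 1.281 1.289 1.283 1.287 2.912]
 [1.492 1.422 1.42  1.279 1.423 1.491 1.493]
 [1.471 1.43  1.426 1.26  1.43  1.472 1.477]]
```

```bash
python3 -c "
import cv2;a=cv2.imread('pics/w3.png')[180:330,170:340];cv2.imwrite('pics/w3c.png',cv2.resize(a,None,fx=4,fy=4,interpolation=2))"
```

```text
(no output)
```

View pics/w3c.png

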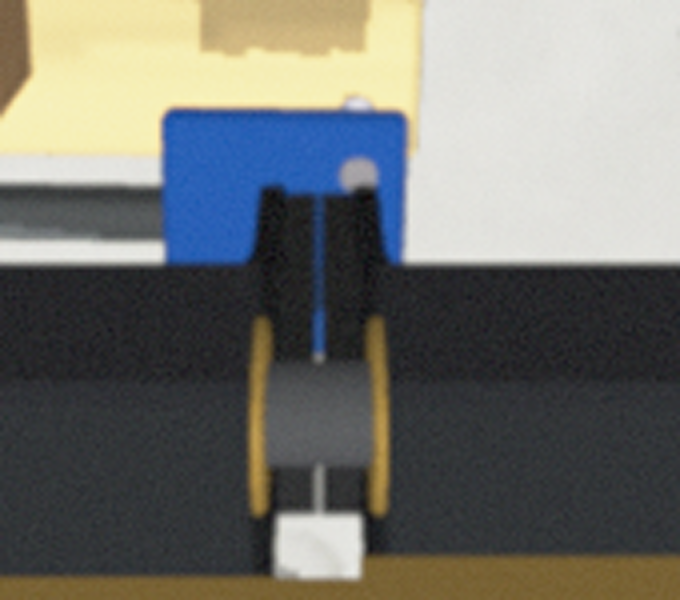

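The wrist crop shows the fingertips ending at about row 227, roughly 29 mm behind the stated TCP. They therefore hover about 7 mm above the pad, which explains the zero force. I'll go lower in steps and watch the force.

```bash
python3 -m crank '[{"dx":0,"dy":0,"dz":-0.04,"wx":0,"wy":0,"wz":0},{"dx":0,"dy":0,"dz":-0.04,"wx":0,"wy":0,"wz":0},{"dx":0,"dy":0,"dz":-0.02,"wx":0,"wy":0,"wz":0},{"dx":0,"dy":0,"dz":0,"wx":0,"wy":0,"wz":0}]'
```

```text
time: 7.3
tcp_pos: [0.5188, -0.1431, 0.0635]
orientation: [[0.995, 0.098, 0.0], [0.098, -0.995, -0.0], [0.0, 0.0, -1.0]]
wrist_force: [1.3, -1.0, 2.4]
width: 0.0003
gripper_force: 1.2
```

Contact confirmed at 2.4 N. I'll press on toward 0.28 rad.

```bash
python3 -m crank '[{"dx":0,"dy":0,"dz":-0.04,"wx":0,"wy":0,"wz":0},{"dx":0,"dy":0,"dz":-0.03,"wx":0,"wy":0,"wz":0},{"dx":0,"dy":0,"dz":-0.02,"wx":0,"wy":0,"wz":0},{"dx":0,"dy":0,"dz":0,"wx":0,"wy":0,"wz":0},{"dx":0,"dy":0,"dz":0,"wx":0,"wy":0,"wz":0},{"dx":0,"dy":0,"dz":0,"wx":0,"wy":0,"wz":0}]'
python3 - <<'E'
from workcell import status,vision
import cv2,numpy as np
s=status.get_state();R=np.array(s['orientation']);tp=np.array(s['tcp_pos']);print(s['time'],tp,s['wrist_force'])
p=vision.read_camera('wrist');H=p['hand_eye'];D=p['range_z'];v,u=np.mgrid[:384,:512]
X=np.linalg.inv(p['K'])@np.stack([u.ravel(),v.ravel(),np.ones(u.size)])*D.ravel()
W=(R@(H[:3,:3]@X+H[:3,3:])+tp[:,None])
px=p['pixels'].reshape(-1,3).astype(int);m=(px[:,2]>px[:,0]+50)&(abs(W[0]-.52)<.03)&(abs(W[1]+.14)<.03)
W=W[:,m];A=np.c_[W[1]+.138,np.ones(m.sum())];k=np.linalg.lstsq(A,W[2],rcond=None)[0];print('pad slope,height',np.arctan(k[0]),k[1])
a=vision.read_camera('side')['pixels'][:,:,::-1]
cv2.imwrite('pics/s4.png',cv2.resize(a[110:260,200:320],None,fx=3.5,fy=3.5))
E
```

```text
time: 7.9
tcp_pos: [0.5187, -0.1428, 0.0505]
orientation: [[0.995, 0.098, 0.001], [0.098, -0.995, 0.0], [0.001, -0.0, -1.0]]
wrist_force: [1.0, 0.7, 4.6]
width: 0.0004
gripper_force: 1.8
7.9 [ 0.51871854 -0.14276649  0.05049179] [0.97148202 0.72411575 4.64968599]
pad slope,height 0.12497012730301903 0.08012001078485886
```

View pics/s4.png

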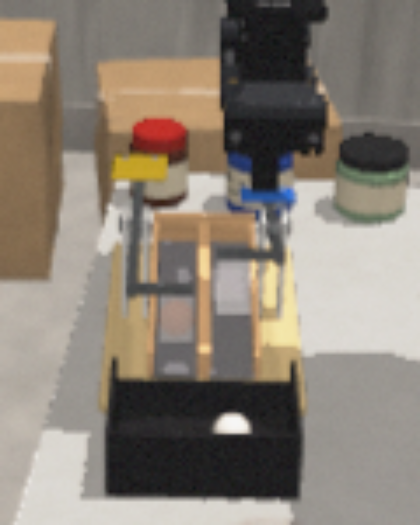

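The side view shows the gate up, the white ball at (232,423) in the black tray, and the brown ball still behind its gate at about (178,315). I'll release the pad smoothly.

```bash
python3 -m crank '[{"dx":0,"dy":0,"dz":0,"wx":0,"wy":0,"wz":0},{"dx":0,"dy":0,"dz":0,"wx":0,"wy":0,"wz":0},{"dx":0,"dy":0,"dz":0.06,"wx":0,"wy":0,"wz":0},{"dx":0,"dy":0,"dz":0.06,"wx":0,"wy":0,"wz":0},{"dx":0,"dy":0,"dz":0.1,"wx":0,"wy":0,"wz":0},{"dx":0,"dy":0,"dz":0.2,"wx":0,"wy":0,"wz":0},{"dx":0,"dy":0,"dz":0.2,"wx":0,"wy":0,"wz":0},{"dx":0,"dy":0,"dz":0.2,"wx":0,"wy":0,"wz":0},{"dx":0,"dy":0,"dz":0,"wx":0,"wy":0,"wz":0},{"dx":0,"dy":0,"dz":0,"wx":0,"wy":0,"wz":0}]'
python3 look.py w5; python3 - <<'E'
from workcell import vision
import cv2,numpy as np
a=vision.read_camera('side')['pixels'][:,:,::-1]
a=cv2.resize(a[110:260,200:320],None,fx=3.5,fy=3.5)
b=cv2.resize(cv2.imread('pics/w5.png'),(380,285))
o=np.zeros((525,800,3),np.uint8);o[:,:420]=a;o[:285,420:]=b;cv2.imwrite('pics/c5.png',o)
E
```

```text
time: 9.0
tcp_pos: [0.5175, -0.1428, 0.1735]
orientation: [[0.995, 0.098, -0.0], [0.098, -0.995, 0.001], [-0.0, -0.001, -1.0]]
wrist_force: [0.4, 0.8, 0.3]
width: 0.0004
gripper_force: 0.0
9.0 [ 0.51754742 -0.14275923  0.1735152 ] [0.3801489  0.78384142 0.29425996] 0.00035071565580077353
pad_left [(0.93, array([ 0.517, -0.139,  0.1  ])), (0.61, array([ 0.525, -0.263,  0.   ]))]
ball_white [(0.61, array([0.521, 0.154, 0.016]))]
ball_brown [(0.61, array([0.575, 0.042, 0.062]))]
(3, 1638)
[ 0.51870556 -0.13787872  0.10004287] ((517.576171875, -138.2287139892578), (43.4345817565918, 40.450843811035156), 5.4962873458862305)
```

View pics/c5.png

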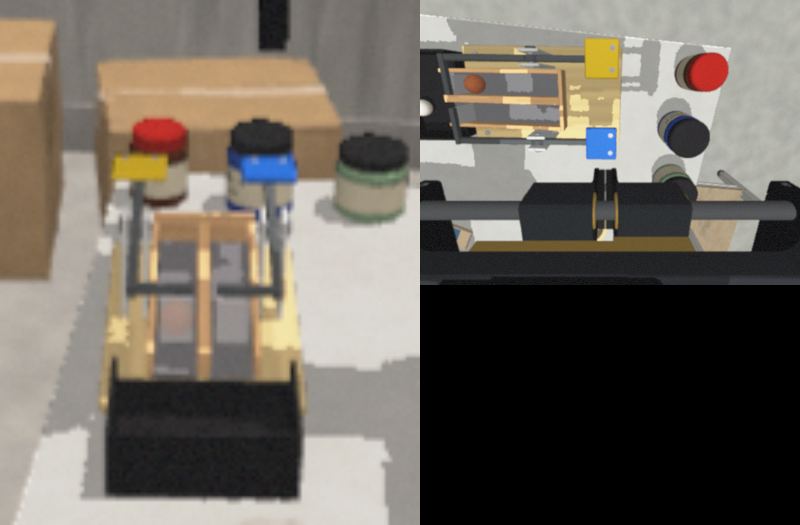

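The pad is back at z=0.100 and both gates are shut. The wrist view shows the white ball in the tray at (425,108), measured at z=0.016, and the brown ball still in its lane at (474,85). The jars have not moved.

```bash
python3 -c "
from workcell import finish_job;print(finish_job())"
```

```text
the job is handed in; nothing more can be done
None
```

The job is handed in: the white ball is in the black tray, the blue pad is back up with its gate shut, the brown ball is still behind its gate, and the jars stand where they were.

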